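# Insulation test of a repaired plug adapter

### The arm

A 6-joint arm with a two-finger parallel gripper is mounted at the origin on the work surface. World frame = base frame: x ahead of the robot, y to its left, z up, the work surface at z = 0. Lengths are in mm, angles in degrees, forces in N, time in s.
With the tool pointing down it reaches from about 350 to 875 mm from the base axis. Payload 4.2 kg.
Tool frame: the origin (TCP) lies midway between the tips of the shut fingers; the grasp point (between the pads) lies 19 mm behind it; z points along the fingers, y is the line along which they close (so a half turn about z gives the same grasp; the last joint's range is limited). The gripper opens to 87 mm and grips with 3 to 60 N. Pads are 19 mm wide; open, the fingers measure 117 mm over their backs; the gripper's body (75 mm by 190 mm) begins 51 mm behind the grasp point.
Start: joints at [84.431, 22.042, 0.453, 0, -68.411, -14.817], TCP at [217.68, 585.845, 195.65] pointing down, gripper open.
Joint ranges: [-179.83, 179.83], [-69.29, 118.12], [-61.27, 80.66], [-181.25, 117.63], [-171.15, -9.14], [-177.46, 177.46]. Speed limits (degrees/s): [159.86, 159.86, 180, 180, 180, 180].

### API

Orientations are given as [roll, pitch, yaw] about the fixed x, y, z axes, in that order (R = Rz(yaw) Ry(pitch) Rx(roll)).
In Python, from rig import arm gives the robot as it stands.
- The arm moves only by the tool move_arm, never from a script. Its argument "targets" is a list that holds one entry, the list of rows, each a list of 7 numbers: the shift along the tool's x, y, z in m, then the turn, a rotation vector about the tool's x, y, z in rad, then the finger opening in m, from 0 to 0.087. A call has 1 to 8 rows; each row is the pose to reach, as a shift and turn from the pose commanded when the call began, along the tool's axes at that moment; what a row does not reach only later rows make up. A row lasts 1/10 s, in which the tool goes at most 50 mm and 8.59 degrees, less where a joint would pass 70% of its speed; a pose out of reach is approached as far as the arm can. A call with a gripper value outside its range is refused whole. The fingers move at their own pace and stop on an object; "grip_force" is the grip in N (left out, the last holds). Time passes only in rows, so rows that repeat a pose let the fingers close. It gives the time, the measured TCP pose, the force, the opening and the grip force at its end, in the units of the state.
- arm.get_state(): the state, without advancing time (a new reading comes with each control period).
- arm.read_camera(name): name is "scene" or "top" or "wrist"; returns a dict with "img" (400x640x3 uint8, blue, green, red), "z_map" (400x640 float32, mm along the optical axis (not along the pixel's ray), 0 where there is no reading), "fx", "fy", "cx", "cy" (pixels), "eye" and "orientation" of the camera in the world; the wrist camera has in their place "mount" (4x4, takes a point from camera to tool coordinates, whose origin is the TCP and whose axes are the flange's). Camera axes: x right, y down, z forward; pixel columns grow to the right and rows downward; lengths in mm; the calibration is good to about 2 mm. A picture is of the moment at which its call begins: read the wrist's pose just before it.
- arm.close_job(): hands the job in; it is judged then, once.
The state is a dict: "t": time; "joint_positions": joint angles; "qvel": joint speeds; "tau": joint torques, N m; "tool_pos": TCP position; "ee_rot": TCP orientation; "wrist_force": force on the tool from outside, world axes, zero at the start; "ft_torque": the same for the moment, N m; "opening": opening from 0.0 (shut) to 1.0 (fully open); "grasp_force": force on a finger pad.
Only numpy, scipy, OpenCV 4.12 (cv2) and the standard library are available. Lean on these libraries where they do the work, as an engineer would, in place of code of your own. Each camera call takes 0.05 s, during which the arm holds its last target. There are 200 camera calls.

### The job

Run the insulation test on the white switched plug adapter that sits in the socket of the appliance tester, using only closed fingertips: press down the raised end of the tester's black power rocker to switch the tester on, then press the yellow function key and let it come up, then press down the raised end of the adapter's red rocker so that its contacts are closed for the test. Last, press the round green test key fully down and finish with your program still holding it down. Press without forcing, do not pull the adapter out or press the blue or white key or the green key early, and leave everything else on the table where it is.

Things in the scene. Friction and masses are not known exactly. Their poses are not given: they have to be found in the camera images.
- tester: appliance tester: dark grey case with amber corners, 250 x 330 x 90 mm (x, y, z), fixed; origin under its centre on the table; x points away from the operator, y to the left, z up. Flat panel 90 mm up. On it, (x, y) in mm: power rocker (-75, 120), green test key (-75, 35), keys blue (-5, 125), yellow (-5, 75), white (-5, 25), display (64, 75), socket (47, -95). Carrying handle at the far side
- power_switch_on_end (a point): point on the top of the end of the black power rocker (28 mm long along the tester's x, 20 mm wide, white dot on this end) that must be pressed to switch on: its far end, 11 mm from the pivot line; moves with the rocker; raised to 7.7 mm above the panel when off, about 4.5 mm lower when on. The bezel around it is 2 mm high
- power_switch (a joint): power rocker, rad: 0 = off, 0.36 = on; snaps over at the middle (over-centre spring) and stays on either side; pressing the raised end takes about 3 to 4 N
- yellow_key_top (a point): centre of the top of the yellow function key (16 x 24 mm), 9 mm above the panel at rest
- yellow_key (a joint): yellow key travel, m: 0 = up, 0.004 = fully down; springs back; fully down takes 4 N
- blue_key_top (a point): centre of the top of the blue function key, same size and height as the yellow; not to be pressed
- blue_key (a joint): blue key travel, m, like the yellow key
- white_key_top (a point): centre of the top of the white function key, same size and height as the yellow; not to be pressed
- white_key (a joint): white key travel, m, like the yellow key
- adapter: white switched plug adapter 110 x 58 x 38 mm (x, y, z), loosely plugged into the tester's socket by a 14 mm deep boss and lying flat on the panel; origin at the centre of its flat underside, 90 mm above the table; x along its length, parallel to the tester's x: outlet at the +x end, red rocker at the -x end
- adapter_switch_on_end (a point): point on the top of the end of the adapter's red rocker (28 x 20 mm, white dot on this end) that must be pressed to switch on: the end nearer the operator (-x), 11 mm from the pivot line; moves with the rocker; raised to 7.7 mm above the adapter's top face (so 136 mm above the table) when off, about 4.5 mm lower when on. The bezel is 2 mm high
- adapter_switch (a joint): adapter's red rocker, rad: 0 = off, 0.36 = on; behaves like the power rocker
- test_key_top (a point): centre of the top of the round green test key (30 mm across), 11 mm above the panel at rest, in a black collar 40 mm across and 2.5 mm high
- test_key (a joint): test key travel, m: 0 = up, 0.005 = fully down; springs back when let go; fully down takes 6 N
- label_roll: roll of white labels 52 mm across, 20 mm high, lying loose on the panel between display and adapter; origin at the centre of its underside; leave alone
- spare_adapter: black plug adapter lying loose on its side on the table at the tester's right (-y) side, 110 x 71 x 58 mm; origin at its underside; leave alone
- screwdriver: red screwdriver 200 mm long, 26 mm thick, on the table in front of the tester; origin under its middle; leave alone
- mug: blue mug 80 mm across, 90 mm high, at the tester's left (+y); origin at the centre of its underside; leave alone
- tumbler: glass tumbler 70 mm across, 95 mm high, at the tester's left (+y), beyond the mug; origin at the centre of its underside; leave alone
Things that resemble listed ones, but are neither listed nor needed, are in the scene too. What is shaped like the adapter but orange or purple is not meant.

How it is judged (in metres and radians):
On the way, in this order (a step that is already met when the one before it is completed fails the run):
1. the tester's power rocker is on (value of joint power_switch above 0.28 rad), for 0.1 s.
2. the yellow function key is pressed (value of joint yellow_key above 0.003 m), for 0.1 s.
3. the yellow key is up again and the adapter's rocker is on (value of joint adapter_switch above 0.28 rad and value of joint yellow_key below 0.001 m), for 0.1 s.
4. the green test key is held fully down (value of joint test_key above 0.004 m), for 0.3 s.
At the end, for the whole second after the job is handed in: Both rockers are on (over 0.28 of 0.36 rad), the fingers hold the green test key down (over 4 of its 5 mm, with more than 2 N), the three function keys are up (within 1 mm), and the adapter still lies flat in the tester's socket (within 4 mm and 0.06 rad) (all of step 3 and value of joint power_switch above 0.28 rad and value of joint test_key above 0.004 m and contact force between the fingers and tester above 2 N and value of joint each of blue_key, white_key below 0.001 m and z of adapter in the frame of tester between 0.086 and 0.094 m and angle between the z axis of adapter and the z axis of tester, either way round below 0.06 rad and linear speed of adapter below 0.02 m/s); the arm keeps its last pose, push and grip.
It fails at once if the test key is pressed while the tester or the adapter is switched off (value of joint test_key above 0.003 m and value of joint any of power_switch, adapter_switch below 0.18 rad).
It fails at once if the blue or the white function key is pressed (value of joint any of blue_key, white_key above 0.002 m).
It fails at once if the adapter is lifted out of the socket or tipped (not (z of adapter in the frame of tester between 0.086 and 0.094 m and angle between the z axis of adapter and the z axis of tester, either way round below 0.06 rad)).
It fails at once if the tester or the adapter is pressed with more than 40 N (contact force between any of the arm, the fingers and tester above 40 N or contact force between any of the fingers, the arm and adapter above 40 N).
It fails at once if another thing (labels, black adapter, screwdriver, mug, tumbler) is moved or lifted by more than 20 mm (distance of any of label_roll, spare_adapter, screwdriver, mug, tumbler from where it was at the start of the episode above 0.02 m).
It also fails if it takes over 51 s, if anything falls off the work surface, if the arm or the gripper's body presses on something with over 40 N, if the wrist force passes 120 N, or if a joint passes its speed limit or range.

## Working session

There is one attempt and no reset: what is moved stays moved. The work goes in short steps, Python scripts to look and compute and a tool call to move; the robot and the scene stay as the last step left them, time stands still between calls to the robot, and variables do not carry over. Pictures are saved under pics/ and viewed, at most 12 in all, crops included, and the job is handed in when it is done.

Besides the shell and the picture viewer there is one more tool, called after "Call:" by a JSON object that holds its "fn" and its "kwargs", one argument or row to a line. move_arm: Moves the arm, as the interface text tells. Its arguments: {"type":"object","properties":{"targets":{"type":"array","items":{"type":"array","items":{"type":"array","items":{"type":"number"}}}},"grip_force":{"type":"number"}},"required":["targets"]}

```bash
mkdir -p pics; ls
python3 - <<'E'
from rig import arm
import cv2,numpy as np
for n in ("top","scene"):
    c=arm.read_camera(n); cv2.imwrite(f"pics/{n}0.png",c["img"]); np.savez(f"{n}0.npz",**c)
    print(n,c["fx"],c["fy"],c["cx"],c["cy"],c["eye"],c["orientation"])
print(arm.get_state())
E
```

```text
pics
top 395.16699213317 395.16699213317 324.3250846731337 202.91757678535922 [ 361.66662004  -12.72367256 1113.18786916] [-1.67471811e+02 -1.25280112e-01 -8.95849205e+01]
scene 394.893697133503 394.893697133503 322.4122470197468 203.6169256613221 [1100.55458212 -410.77976368  821.62496461] [-138.5940664     0.3993284    52.38088069]
{'t': 0.1, 'joint_positions': array([ 8.44326407e+01,  2.20867955e+01,  3.87269559e-01, -2.52677272e-02,
       -6.84094635e+01, -1.48154557e+01]), 'qvel': array([-0.01599828, -0.11352342,  0.20950704,  0.09962166,  0.18487752,
        0.03307146]), 'tau': array([-3.58992847e-04, -3.91687882e+01,  1.87934554e+01,  4.23187181e+00,
        1.34582396e-02, -6.77132948e-05]), 'tool_pos': array([217.47452996, 585.3202566 , 194.66220223]), 'ee_rot': array([ 1.79888629e+02, -5.17316577e-03, -2.03921302e+01]), 'wrist_force': array([0.21595793, 0.31610195, 0.67438197]), 'ft_torque': array([-0.0276081 , -0.04629037, -0.03149212]), 'grasp_force': 0.0, 'opening': 0.9996653550110219}
```

View pics/top0.png

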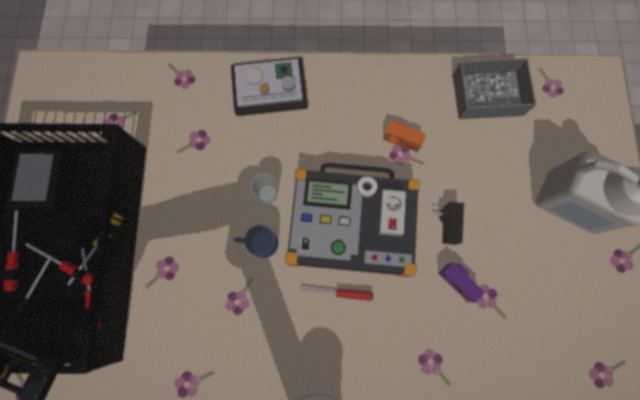

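View pics/scene0.png

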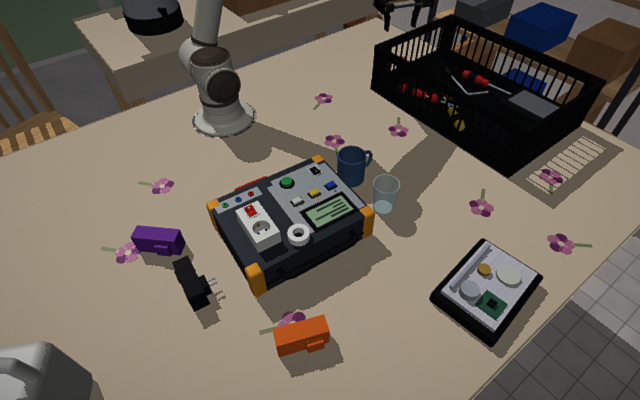

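The top view shows the tester at (355,222), with the power rocker at (306,243), green key at (338,247), yellow key at (326,219), and the white adapter at (392,212) with its red rocker at (392,224). There are three similar adapters: orange (405,135), purple (462,282) and black (453,222). All three lie off the tester, so the white one in the socket is the one meant. I'll confirm that with a crop and triangulate.

```bash
cat > h.py <<'E'
import cv2,numpy as np
from scipy.spatial.transform import Rotation as R
COL={"green":((45,90,40),(85,255,255)),"yellow":((20,100,80),(32,255,255)),"blue":((105,90,40),(130,255,255)),"red":((0,140,80),(8,255,255)),"amber":((10,150,120),(22,255,255))}
def blobs(img,col,roi,amin=6):
    h=cv2.cvtColor(img,cv2.COLOR_BGR2HSV); m=cv2.inRange(h,*COL[col])
    if col=="red": m|=cv2.inRange(h,(172,140,80),(180,255,255))
    k=np.zeros_like(m); x0,y0,x1,y1=roi; k[y0:y1,x0:x1]=m[y0:y1,x0:x1]
    n,_,s,c=cv2.connectedComponentsWithStats(k)
    return [(c[i].round(1).tolist(),int(s[i,4])) for i in range(1,n) if s[i,4]>=amin]
def cam(c,tcp=None,rpy=None):
    if "mount" in c:
        M=np.asarray(c["mount"]); Rt=R.from_euler("xyz",rpy,degrees=True).as_matrix()
        return Rt@M[:3,:3], Rt@M[:3,3]+tcp
    return R.from_euler("xyz",c["orientation"],degrees=True).as_matrix(),np.asarray(c["eye"])
def ray(c,P,uv):
    d=P[0]@np.array([(uv[0]-c["cx"])/c["fx"],(uv[1]-c["cy"])/c["fy"],1]); return P[1],d/np.linalg.norm(d)
def onplane(o,d,z): return o+d*(z-o[2])/d[2]
def tri(rs):
    A=sum(np.eye(3)-np.outer(d,d) for o,d in rs); b=sum((np.eye(3)-np.outer(d,d))@o for o,d in rs)
    p=np.linalg.solve(A,b); return p,[np.linalg.norm(np.cross(p-o,d)) for o,d in rs]
E
python3 - <<'E'
from h import *
T=dict(np.load("top0.npz"));S=dict(np.load("scene0.npz"))
for c,roi in((T,(280,160,425,280)),(S,(200,150,380,300))):
    for k in COL: print(k,blobs(c["img"],k,roi))
a=cv2.resize(T["img"][155:285,275:475],None,fx=4,fy=4,interpolation=cv2.INTER_CUBIC)
cv2.imwrite("pics/crop0.png",a)
E
```

```text
green [([337.9, 246.9], 105)]
yellow [([325.1, 219.0], 59)]
blue [([306.0, 217.2], 58), ([387.6, 258.4], 15)]
red [([392.1, 222.5], 31), ([374.0, 257.0], 7)]
amber [([300.6, 173.7], 80), ([413.4, 184.3], 84), ([291.0, 258.3], 113), ([409.4, 269.9], 105)]
green [([286.2, 181.4], 89), ([224.6, 204.5], 24)]
yellow [([313.5, 191.8], 50)]
blue [([352.2, 166.0], 903), ([330.2, 184.2], 57), ([237.6, 198.9], 27)]
red [([249.4, 183.1], 62), ([250.2, 193.2], 19), ([250.1, 210.4], 75)]
amber [([317.1, 158.0], 65), ([212.1, 203.9], 92), ([366.5, 211.1], 102), ([252.7, 269.8], 163)]
```

View pics/crop0.png

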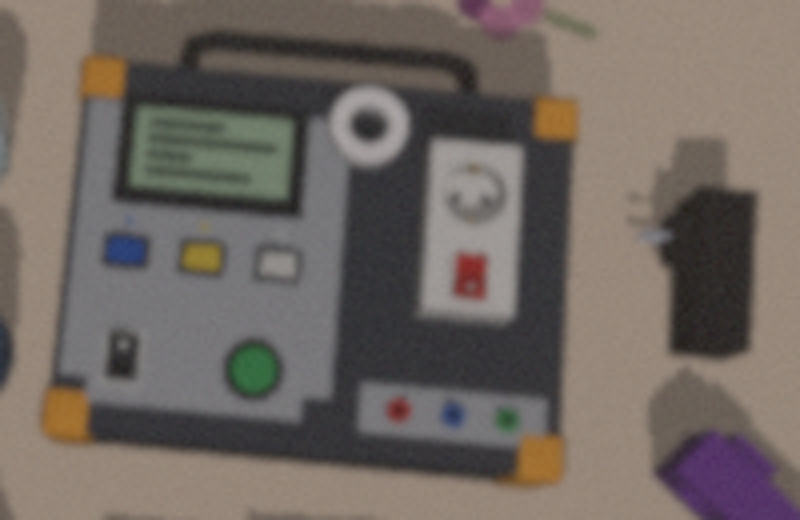

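The crop confirms the white adapter sits in the socket, with its red rocker at crop (471,275) and the dot on the near end. The black rocker is at (122,355) with its dot on the far end, the yellow key at (202,257) and the green key at (254,369).

Run:
```python
from h import *
T=dict(np.load("top0.npz"));S=dict(np.load("scene0.npz"));pt,ps=cam(T),cam(S)
px={"green":((337.9,246.9),(286.2,181.4)),"yellow":((325.1,219),(313.5,191.8)),"blue":((306,217.2),(330.2,184.2)),"red":((392.1,222.5),(250.1,210.4))}
loc={"green":(-75,35),"yellow":(-5,75),"blue":(-5,125)}
W={}
for k,(a,b) in px.items():
    W[k],r=tri([ray(T,pt,a),ray(S,ps,b)]); print(k,W[k].round(1),np.round(r,1))
for s in ("top",):
  P={k:onplane(*ray(T,pt,px[k][0]),z)[:2] for k,z in (("green",101),("yellow",99),("blue",99),("red",134))}; print({k:v.round(1) for k,v in P.items()})
for Q in (P,{k:v[:2] for k,v in W.items()}):
  A=np.array([loc[k] for k in loc],float);B=np.array([Q[k] for k in loc])
  a=(A-A.mean(0))@[1,1j];b=(B-B.mean(0))@[1,1j];ang=np.angle((a.conj()*b).sum());c,s=np.cos(ang),np.sin(ang);Rm=np.array([[c,-s],[s,c]])
  t=B.mean(0)-Rm@A.mean(0);print(np.degrees(ang),t,(B-A@Rm.T-t).round(1).tolist())
  for n,p in {"power":(-64,120),"powerpivot":(-75,120),"yellow":(-5,75),"green":(-75,35),"blue":(-5,125),"white":(-5,25)}.items(): print(n,(Rm@p+t).round(1))
  print("red in tester",Rm.T@(Q["red"]-t))
```

```text
green [471.8 -49.8  94.6] [0.8 0.8]
yellow [544.6 -16.2  94.5] [0.7 0.7]
blue [549.1  33.9  93.9] [0.7 0.7]
red [ 530.1 -185.6  131.1] [1.3 1.3]
{'green': array([471.5, -48.9]), 'yellow': array([544.1, -15.6]), 'blue': array([548.5,  34.2]), 'red': array([ 530.2, -183.9])}
-5.014426460698686 [542.75869726 -90.62332126] [[0.4, 0.3], [-0.2, -0.2], [-0.2, -0.1]]
power [489.5  34.5]
powerpivot [478.5  35.5]
yellow [544.3 -15.5]
green [471.1 -49.2]
blue [548.7  34.3]
white [540.  -65.3]
red in tester [ -4.36340395 -93.99421494]
-4.9204694604298505 [543.33708546 -91.21121244] [[0.2, 0.1], [-0.2, -0.2], [0.0, 0.1]]
power [489.9  33.8]
powerpivot [478.9  34.8]
yellow [544.8 -16.1]
green [471.6 -49.9]
blue [549.1  33.8]
white [540.5 -65.9]
red in tester [ -5.07759674 -95.16725744]
```

Call:
{"fn": "move_arm", "kwargs": {
  "targets": [
    [[0,0,-0.05,0,0,0,0],[0,0,-0.07,0,0,0,0],[0.032,0.03,-0.07,0,0,-0.05,0],[0.064,0.06,-0.07,0,0,-0.1,0],[0.096,0.09,-0.07,0,0,-0.15,0],[0.128,0.12,-0.07,0,0,-0.2,0],[0.16,0.15,-0.07,0,0,-0.25,0],[0.192,0.18,-0.07,0,0,-0.269,0]]
  ],
  "grip_force": 20
}}

```text
t: 0.9
tool_pos: [335.2, 348.3, 265.3]
ee_rot: [180.0, 0.0, -4.9]
wrist_force: [1.3, 0.5, 0.5]
opening: 0.357
grasp_force: 0.0
```

```bash
cat >> h.py <<'E'
def shift(st,p):
    Rt=R.from_euler("xyz",st["ee_rot"],degrees=True).as_matrix(); return (Rt.T@(np.array(p)-st["tool_pos"])/1000).round(4)
def yawturn(st,yaw):
    Rt=R.from_euler("xyz",st["ee_rot"],degrees=True); return (Rt.inv()*R.from_euler("xyz",[180,0,yaw],degrees=True)).as_rotvec().round(4)
def say(p):
    from rig import arm
    s=arm.get_state(); print(s["t"],s["tool_pos"].round(1),s["ee_rot"].round(2),s["wrist_force"].round(1),round(s["opening"],3),"shift",shift(s,p),"turn",yawturn(s,-5)); return s
E
python3 -c "
from h import *; say((465,20,260))"
```

```text
0.9 [335.2 348.3 265.3] [ 1.7997e+02  2.0000e-02 -4.8700e+00] [1.3 0.5 0.5] 0.357 shift [0.1572 0.3161 0.0055] turn [0.0005 0.0003 0.0022]
```

Call:
{"fn": "move_arm", "kwargs": {
  "targets": [
    [[0.021,0.042,0,0,0,0,0],[0.042,0.084,0,0,0,0,0],[0.063,0.127,0,0,0,0,0],[0.084,0.169,0,0,0,0,0],[0.105,0.211,0,0,0,0,0],[0.126,0.253,0,0,0,0,0],[0.14,0.29,0,0,0,0,0],[0.14,0.29,0,0,0,0,0]]
  ]
}}

```text
t: 1.7
tool_pos: [449.4, 45.6, 265.1]
ee_rot: [179.9, 0.1, -5.3]
wrist_force: [-0.1, 0.6, 0.5]
opening: 0.004
grasp_force: 0.0
```

Run:
```python
from h import *
from rig import arm
s=say((489.7,34,130)); c=arm.read_camera("wrist"); np.savez("w1.npz",tcp=s["tool_pos"],rpy=s["ee_rot"],**c); cv2.imwrite("pics/w1.png",c["img"])
print(c["mount"],c["fx"],c["cx"],c["cy"])
for k in COL: print(k,blobs(c["img"],k,(0,0,640,400),60))
```

```text
1.7 [449.4  45.6 265.1] [ 1.7994e+02  7.0000e-02 -5.3300e+00] [-0.1  0.6  0.5] 0.004 shift [0.0413 0.0076 0.1351] turn [ 0.0011  0.0013 -0.0058]
[[-2.00587881e-04 -9.53483276e-01 -3.01445853e-01  8.37608314e+01]
 [ 9.99999962e-01 -2.47590758e-04  1.17718566e-04  9.26029851e-01]
 [-1.86877891e-04 -3.01445818e-01  9.53483290e-01 -1.88203767e+02]
 [ 0.00000000e+00  0.00000000e+00  0.00000000e+00  1.00000000e+00]] 356.8149161299085 314.6777605947503 205.21239004816582
green [([409.9, 146.7], 791), ([568.2, 161.7], 176)]
yellow [([372.7, 72.5], 456), ([292.7, 182.5], 707), ([584.2, 181.6], 655), ([295.8, 317.2], 238), ([333.5, 317.6], 202), ([290.4, 374.0], 6960)]
blue [([319.6, 72.8], 492), ([209.7, 142.1], 5447), ([534.2, 161.9], 180)]
red [([579.0, 71.6], 770), ([500.0, 162.1], 151), ([432.3, 224.0], 1397)]
amber [([293.4, 182.1], 638), ([584.1, 181.7], 657)]
```

View pics/w1.png

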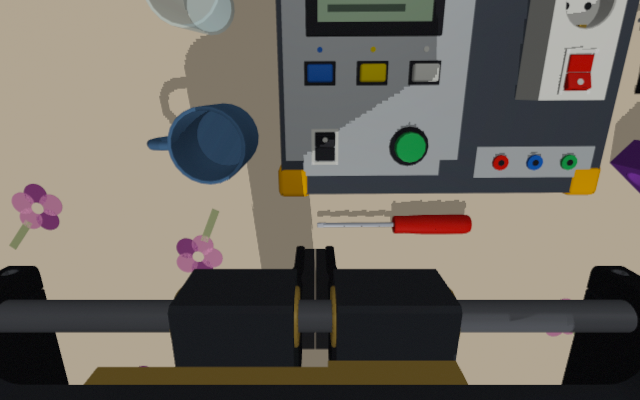

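The wrist view shows the black rocker at (324,146) with its dot at (324,140), yellow key (373,72), green key (410,147), and the adapter's red rocker (580,72) with its dot at (580,82). The shut fingertips are at (315,250).

Run:
```python
from h import *
c=dict(np.load("w1.npz"));P=cam(c,c["tcp"],c["rpy"]);T=dict(np.load("top0.npz"));pt=cam(T)
D=dict(green=((409.9,146.7),101,(337.9,246.9)),yellow=((372.7,72.5),99,(325.1,219)),blue=((319.6,72.8),99,(306,217.2)),red=((579,71.6),134,(392.1,222.5)),pdot=((324,140),97.7,(275+123/4,155+340/4)),rdot=((580,82),136,(275+471/4,155+285/4)))
for k,(uv,z,tv) in D.items(): print(k,onplane(*ray(c,P,uv),z).round(1),[np.round(x,1) for x in tri([ray(c,P,uv),ray(T,pt,tv)])])
```

```text
green [473. -52. 101.] [array([472.3, -50.2, 102.8]), array([1.7, 1.7])]
yellow [545.1 -18.8  99. ] [array([543.8, -16.6, 106.8]), array([1.4, 1.4])]
blue [549.4  30.5  99. ] [array([548.4,  32.3, 104.1]), array([1.9, 1.9])]
red [ 528.5 -185.8  134. ] [array([ 529. , -182.9,  138.5]), array([0.5, 0.5])]
pdot [487.   31.7  97.7] [array([488. ,  32.6, 107.1]), array([0.8, 0.8])]
rdot [ 520.1 -186.4  136. ] [array([ 520.1, -184.5,  138.6]), array([0.1, 0.1])]
```

Call:
{"fn": "move_arm", "kwargs": {
  "targets": [
    [[0.021,0.004,0.035,0,0,-0.005,0],[0.0427,0.0087,0.075,0,0,-0.005,0],[0.0427,0.0087,0.11,0,0,-0.005,0],[0.0427,0.0087,0.135,0,0,-0.005,0],[0.0427,0.0087,0.145,0,0,-0.005,0],[0.0427,0.0087,0.145,0,0,-0.005,0],[0.0427,0.0087,0.145,0,0,-0.005,0],[0.0427,0.0087,0.145,0,0,-0.005,0]]
  ]
}}

```text
t: 2.55
tool_pos: [492.2, 37.6, 122.4]
ee_rot: [-179.9, -0.2, -4.6]
wrist_force: [0.2, 0.9, -0.1]
opening: 0.005
grasp_force: 0.0
```

Run:
```python
from h import *
from rig import arm
s=say((491,33,97)); c=arm.read_camera("wrist"); np.savez("w2.npz",tcp=s["tool_pos"],rpy=s["ee_rot"],**c); cv2.imwrite("pics/w2.png",cv2.resize(c["img"][130:400,160:500],None,fx=2,fy=2))
```

```text
2.55 [492.2  37.6 122.4] [-179.92   -0.19   -4.63] [ 0.2  0.9 -0.1] 0.005 shift [-0.0009  0.0047  0.0254] turn [-0.0014 -0.0034  0.0064]
```

View pics/w2.png

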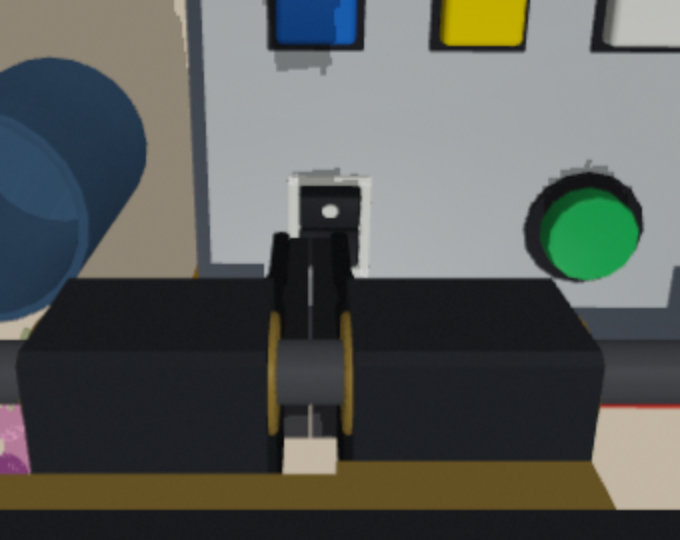

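The fingertips (crop 311,240) stand about 5 mm left of the rocker dot (crop 330,211), which agrees with the computed shift. I'll correct that and descend.

Call:
{"fn": "move_arm", "kwargs": {
  "targets": [
    [[-0.001,0.0047,0.006,0,0,0.006,0],[-0.001,0.0047,0.012,0,0,0.006,0],[-0.001,0.0047,0.017,0,0,0.006,0],[-0.001,0.0047,0.02,0,0,0.006,0],[-0.001,0.0047,0.022,0,0,0.006,0],[-0.001,0.0047,0.022,0,0,0.006,0]]
  ]
}}

```text
t: 3.2
tool_pos: [489.5, 32.1, 98.3]
ee_rot: [180.0, 0.0, -5.0]
wrist_force: [-0.2, -0.3, 0.5]
opening: 0.005
grasp_force: 0.0
```

Run:
```python
from h import *
c=dict(np.load("w2.npz"));P=cam(c,c["tcp"],c["rpy"])
for k,uv,z in (("pdot",(325,235.5),97.7),("green",(160+590/2,130+234/2),101)): print(k,onplane(*ray(c,P,uv),z))
say((491,33,93))
```

```text
pdot [487.73652768  30.36372818  97.7       ]
green [474.50873704 -51.90098116 101.        ]
3.2 [489.5  32.1  98.3] [ 1.7998e+02  4.0000e-02 -5.0300e+00] [-0.2 -0.3  0.5] 0.005 shift [ 0.0014 -0.001   0.0053] turn [ 0.0004  0.0007 -0.0006]
```

Call:
{"fn": "move_arm", "kwargs": {
  "targets": [
    [[0.001,0,0.001,0,0,0,0],[0.001,0,0.002,0,0,0,0],[0.001,0,0.003,0,0,0,0],[0.001,0,0.004,0,0,0,0],[0.001,0,0.004,0,0,0,0],[0.001,0,0.004,0,0,0,0]]
  ]
}}

```text
t: 3.8
tool_pos: [490.7, 32.1, 94.7]
ee_rot: [180.0, 0.0, -5.0]
wrist_force: [-0.4, 0.7, -0.4]
opening: 0.004
grasp_force: 0.0
```

Call:
{"fn": "move_arm", "kwargs": {
  "targets": [
    [[0,0,0.0007,0,0,0,0],[0,0,0.0014,0,0,0,0],[0,0,0.002,0,0,0,0],[0,0,0.002,0,0,0,0]]
  ]
}}

```text
t: 4.2
tool_pos: [490.6, 32.1, 92.5]
ee_rot: [180.0, 0.0, -5.0]
wrist_force: [-1.1, 0.4, 0.3]
opening: 0.006
grasp_force: 0.0
```

Call:
{"fn": "move_arm", "kwargs": {
  "targets": [
    [[0,0,0.0007,0,0,0,0],[0,0,0.0014,0,0,0,0],[0,0,0.0014,0,0,0,0]]
  ]
}}

```text
t: 4.5
tool_pos: [490.6, 32.1, 91.1]
ee_rot: [180.0, 0.0, -5.0]
wrist_force: [1.2, 0.2, -0.7]
opening: 0.005
grasp_force: 0.0
```

Run:
```python
from h import *
from rig import arm
s=say((491,33,97)); c=arm.read_camera("wrist"); cv2.imwrite("pics/w3.png",cv2.resize(c["img"][200:290,260:400],None,fx=5,fy=5))
```

```text
4.5 [490.6  32.1  91.1] [ 1.7999e+02  1.0000e-02 -5.0300e+00] [ 1.2  0.2 -0.7] 0.005 shift [ 0.0003 -0.0009 -0.0059] turn [ 0.0001  0.0003 -0.0005]
```

View pics/w3.png

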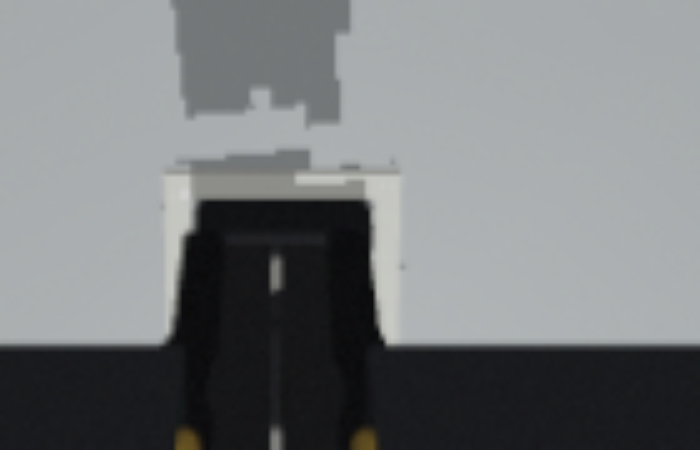

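The fingers line up over the dot (seen in the gap at crop 278,270) with no contact yet, so the switch stands slightly lower than the text plus calibration suggested. I'll continue down slowly.

Call:
{"fn": "move_arm", "kwargs": {
  "targets": [
    [[0,0,0.0007,0,0,0,0],[0,0,0.0014,0,0,0,0],[0,0,0.0014,0,0,0,0]]
  ]
}}

```text
t: 4.85
tool_pos: [490.6, 32.1, 89.7]
ee_rot: [180.0, 0.0, -5.0]
wrist_force: [0.0, 0.3, -0.6]
opening: 0.01
grasp_force: 0.0
```

Call:
{"fn": "move_arm", "kwargs": {
  "targets": [
    [[0,0,0.0007,0,0,0,0],[0,0,0.0014,0,0,0,0],[0,0,0.0014,0,0,0,0]]
  ]
}}

```text
t: 5.15
tool_pos: [490.6, 32.1, 88.3]
ee_rot: [180.0, 0.0, -5.0]
wrist_force: [0.1, 0.9, -0.3]
opening: 0.009
grasp_force: 0.0
```

Run:
```python
from h import *
from rig import arm
s=arm.get_state(); c=arm.read_camera("wrist"); P=cam(c,s["tool_pos"],s["ee_rot"]); z=c["z_map"]
cv2.imwrite("pics/w4.png",cv2.resize(c["img"][200:290,260:400],None,fx=5,fy=5))
def pt(u,v): return P[0]@(z[v,u]*np.array([(u-c["cx"])/c["fx"],(v-c["cy"])/c["fy"],1]))+P[1]
for u,v in ((270,220),(380,220),(380,150),(315,180),(315,238),(315,244),(315,250),(315,256),(315,262),(305,250),(325,250)): print(u,v,pt(u,v).round(1))
for n in("top","scene"):
    T=dict(np.load(n+"0.npz"));Q=cam(T)
    for u,v in (((325,219),(338,247),(310,200),(392,224),(345,225),(200,300)) if n=="top" else ((313,192),(286,181),(300,210),(150,300),(250,210))):
        d=T["z_map"][v,u]; print(n,u,v,(Q[0]@(d*np.array([(u-T["cx"])/T["fx"],(v-T["cy"])/T["fy"],1]))+Q[1]).round(1))
```

```text
270 220 [509.1  54.3  90.8]
380 220 [503.4  -6.4  89.9]
380 150 [542.7  -7.3  92.3]
315 180 [529.3  27.5  89.9]
315 238 [496.3  30.4  91.2]
315 244 [493.2  30.7  92.4]
315 250 [500.   30.1 115.2]
315 256 [500.7  30.1 123.3]
315 262 [500.8  30.1 129.8]
305 250 [500.9  35.  116.1]
325 250 [501.5  25.2 119.4]
top 325 219 [544.1 -15.4  99.3]
top 338 247 [470.8 -49.  104.6]
top 310 200 [595.1  24.5  97.1]
top 392 224 [ 526.8 -184.   131.4]
top 345 225 [529.9 -67.8  91.9]
top 200 300 [334.5 324.8  -0.6]
scene 313 192 [545.8 -19.5  96.8]
scene 286 181 [475.6 -53.4 101.2]
scene 300 210 [569.6 -77.   90.5]
scene 150 300 [ 5.132e+02 -4.640e+02 -2.000e-01]
scene 250 210 [ 526.6 -185.7  129.2]
```

View pics/w4.png

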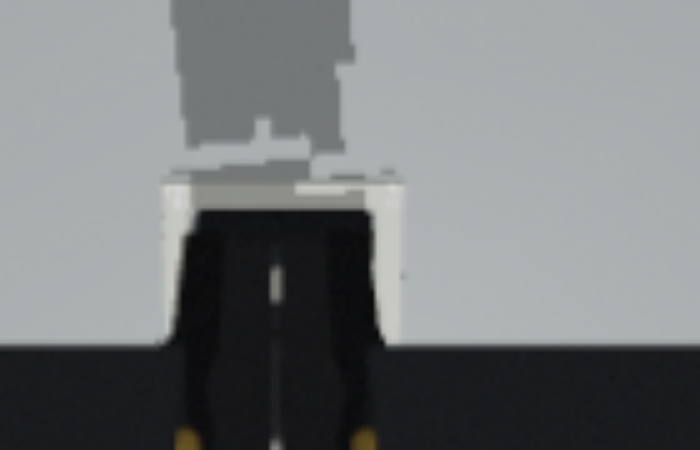

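The depth readings put the visible fingertip edge at about z = 108 while the TCP reads 88, so the real tips are roughly 19 mm behind the stated TCP. The rocker (dot at crop 278,285, seen through the gap) is still untouched. I'll keep going down by force.

Call:
{"fn": "move_arm", "kwargs": {
  "targets": [
    [[0,0,0.0015,0,0,0,0],[0,0,0.003,0,0,0,0],[0,0,0.0045,0,0,0,0],[0,0,0.0045,0,0,0,0]]
  ]
}}

```text
t: 5.6
tool_pos: [490.5, 32.1, 83.6]
ee_rot: [180.0, 0.0, -5.0]
wrist_force: [1.0, 0.2, 0.2]
opening: 0.006
grasp_force: 0.0
```

Call:
{"fn": "move_arm", "kwargs": {
  "targets": [
    [[0,0,0.001,0,0,0,0],[0,0,0.002,0,0,0,0],[0,0,0.003,0,0,0,0],[0,0,0.003,0,0,0,0]]
  ]
}}

```text
t: 6.0
tool_pos: [490.6, 32.1, 80.8]
ee_rot: [180.0, 0.0, -5.0]
wrist_force: [1.0, 0.2, -0.7]
opening: 0.007
grasp_force: 0.0
```

Call:
{"fn": "move_arm", "kwargs": {
  "targets": [
    [[0,0,0.0007,0,0,0,0],[0,0,0.0014,0,0,0,0],[0,0,0.002,0,0,0,0],[0,0,0.002,0,0,0,0]]
  ]
}}

```text
t: 6.4
tool_pos: [490.6, 32.1, 78.9]
ee_rot: [180.0, 0.0, -5.0]
wrist_force: [-0.6, -0.6, 0.4]
opening: 0.001
grasp_force: 0.0
```

Run:
```python
from h import *
from rig import arm
s=arm.get_state(); c=arm.read_camera("wrist"); P=cam(c,s["tool_pos"],s["ee_rot"]); z=c["z_map"]
print(s["tool_pos"],s["wrist_force"],s["ft_torque"])
cv2.imwrite("pics/w5.png",cv2.resize(c["img"][200:290,260:400],None,fx=5,fy=5))
for v in range(232,266,2): print(v,(P[0]@(z[v,309]*np.array([(309-c["cx"])/c["fx"],(v-c["cy"])/c["fy"],1]))+P[1]).round(1))
```

```text
[490.62075582  32.10276648  78.87472987] [-0.63635878 -0.59708798  0.40088538] [-0.03654648  0.01108533  0.0288555 ]
232 [503.4  33.1  89.6]
234 [502.1  33.2  89.2]
236 [501.1  33.3  89.7]
238 [499.9  33.4  89.6]
240 [498.4  33.5  88.8]
242 [497.9  33.6  90.3]
244 [497.2  33.6  91.3]
246 [496.1  33.7  91.5]
248 [495.   33.8  91.7]
250 [500.8  33.1 106.9]
252 [500.8  33.  109.1]
254 [500.3  33.1 110.3]
256 [500.3  33.  112.6]
258 [500.7  32.9 115.5]
260 [500.4  32.9 117. ]
262 [500.5  32.9 119.2]
264 [500.5  32.9 121.3]
```

View pics/w5.png

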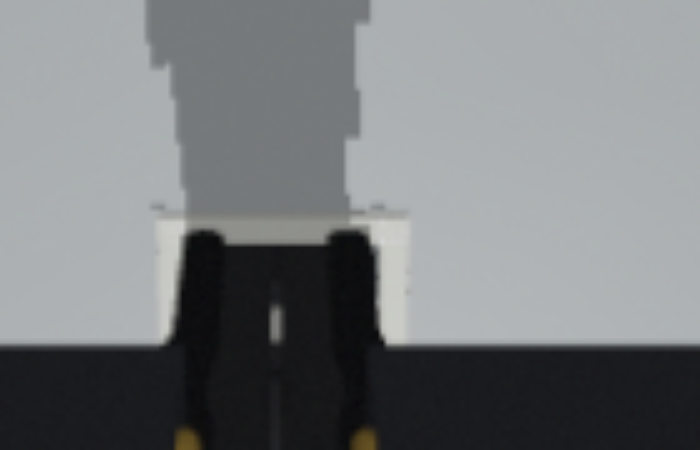

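Now the tip's front edge (crop row about 245) is at z ≈ 106, still about 9 mm above the rocker, with no force. I'm continuing down.

Call:
{"fn": "move_arm", "kwargs": {
  "targets": [
    [[0,0,0.001,0,0,0,0],[0,0,0.002,0,0,0,0],[0,0,0.003,0,0,0,0],[0,0,0.003,0,0,0,0]]
  ]
}}

```text
t: 6.85
tool_pos: [490.5, 32.1, 75.8]
ee_rot: [180.0, 0.0, -5.0]
wrist_force: [-0.0, 0.0, -1.0]
opening: 0.003
grasp_force: 0.0
```

Call:
{"fn": "move_arm", "kwargs": {
  "targets": [
    [[0,0,0.001,0,0,0,0],[0,0,0.002,0,0,0,0],[0,0,0.002,0,0,0,0]]
  ]
}}

```text
t: 7.15
tool_pos: [490.6, 32.1, 73.8]
ee_rot: [180.0, 0.0, -5.0]
wrist_force: [1.0, 0.4, -0.2]
opening: 0.003
grasp_force: 0.0
```

Call:
{"fn": "move_arm", "kwargs": {
  "targets": [
    [[0,0,0.0007,0,0,0,0],[0,0,0.0014,0,0,0,0],[0,0,0.002,0,0,0,0],[0,0,0.002,0,0,0,0]]
  ]
}}

```text
t: 7.55
tool_pos: [490.7, 32.1, 71.9]
ee_rot: [180.0, -0.0, -5.0]
wrist_force: [-0.5, -0.1, 0.5]
opening: 0.004
grasp_force: 0.1
```

Run:
```python
from h import *
from rig import arm
s=arm.get_state(); c=arm.read_camera("wrist"); P=cam(c,s["tool_pos"],s["ee_rot"]); z=c["z_map"]
print(s["tool_pos"],s["wrist_force"],s["ft_torque"])
for u in (301,309,327):
  for v in range(242,256,2): print(u,v,(P[0]@(z[v,u]*np.array([(u-c["cx"])/c["fx"],(v-c["cy"])/c["fy"],1]))+P[1]).round(1))
for n in("top","scene"): cv2.imwrite(f"pics/{n}5.png",arm.read_camera(n)["img"])
a=cv2.imread("pics/scene5.png")[60:220,200:400]; cv2.imwrite("pics/s5.png",cv2.resize(a,None,fx=3.7,fy=3.7,interpolation=2))
```

```text
[490.71907133  32.11938435  71.93694611] [-0.48171174 -0.13026043  0.5483735 ] [-0.03374076 -0.01458726 -0.03604082]
301 242 [501.3  37.3  90.2]
301 244 [500.4  37.4  90.6]
301 246 [502.5  36.9  98. ]
301 248 [502.   36.9  99.3]
301 250 [503.2  36.6 104.2]
301 252 [502.7  36.6 105.3]
301 254 [502.9  36.5 108.1]
309 242 [500.9  33.2  90.1]
309 244 [499.7  33.3  90. ]
309 246 [498.3  33.5  89.3]
309 248 [497.   33.6  88.9]
309 250 [500.7  33.1  99.4]
309 252 [500.5  33.1 101.3]
309 254 [500.9  33.  104.6]
327 242 [500.1  24.   90.2]
327 244 [498.4  24.   88.9]
327 246 [501.5  24.1  98.3]
327 248 [501.7  24.2 101. ]
327 250 [501.6  24.3 103.2]
327 252 [501.4  24.3 104.8]
327 254 [501.4  24.4 107.2]
```

View pics/s5.png

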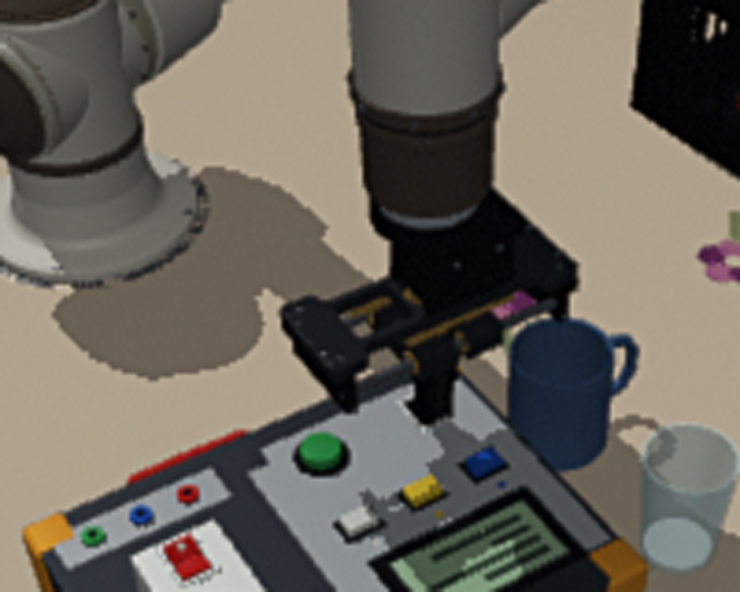

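Seen from the side, the fingertips (crop 430,415) are just above the power rocker, and the gripper body clears the panel and the mug. Contact is about 1 mm away.

Call:
{"fn": "move_arm", "kwargs": {
  "targets": [
    [[0,0,0.0007,0,0,0,0],[0,0,0.0014,0,0,0,0],[0,0,0.0014,0,0,0,0]]
  ]
}}

```text
t: 8.0
tool_pos: [491.3, 32.2, 70.9]
ee_rot: [-180.0, -0.1, -5.0]
wrist_force: [0.0, -0.3, 2.7]
opening: 0.005
grasp_force: 1.1
```

Contact, 2.7 N. Pressing through.

Call:
{"fn": "move_arm", "kwargs": {
  "targets": [
    [[0,0,0.0007,0,0,0,0],[0,0,0.0014,0,0,0,0],[0,0,0.0014,0,0,0,0]]
  ]
}}

```text
t: 8.3
tool_pos: [489.9, 32.1, 68.6]
ee_rot: [180.0, 0.1, -5.1]
wrist_force: [0.1, -0.4, -0.7]
opening: 0.005
grasp_force: 0.0
```

The force has dropped, so the rocker snapped over. Lifting, checking with the wrist camera, then moving over the yellow key.

Call:
{"fn": "move_arm", "kwargs": {
  "targets": [
    [[0,0,-0.01,0,0,0,0],[0,0,-0.025,0,0,0,0],[0.02,0.015,-0.025,0,0,0,0],[0.04,0.03,-0.025,0,0,0,0],[0.0586,0.044,-0.025,0,0,0,0],[0.0586,0.044,-0.018,0,0,0,0],[0.0586,0.044,-0.014,0,0,0,0],[0.0586,0.044,-0.014,0,0,0,0]]
  ]
}}

```text
t: 9.1
tool_pos: [543.6, -16.7, 82.2]
ee_rot: [180.0, 0.2, -5.0]
wrist_force: [0.2, 0.1, -0.4]
opening: 0.005
grasp_force: 0.0
```

Run:
```python
from h import *
from rig import arm
s=say((544.5,-17,73)); c=arm.read_camera("wrist"); P=cam(c,s["tool_pos"],s["ee_rot"])
for k in("yellow",): print(blobs(c["img"],k,(250,150,400,300),20))
S=arm.read_camera("scene")["img"]; T=arm.read_camera("top")["img"]
a=cv2.resize(c["img"][170:290,230:410],(600,400)); b=cv2.resize(T[215:265,285:360],(600,400),interpolation=2)
cv2.imwrite("pics/c6.png",cv2.resize(np.hstack([a,b]),(800,267)))
```

```text
9.1 [543.6 -16.7  82.2] [ 1.7997e+02  1.6000e-01 -5.0300e+00] [ 0.2  0.1 -0.4] 0.005 shift [0.0009 0.0002 0.0092] turn [ 0.0005  0.0028 -0.0005]
[([318.0, 212.2], 68), ([321.5, 245.0], 687), ([296.8, 293.3], 67), ([332.5, 293.4], 66)]
```

View pics/c6.png

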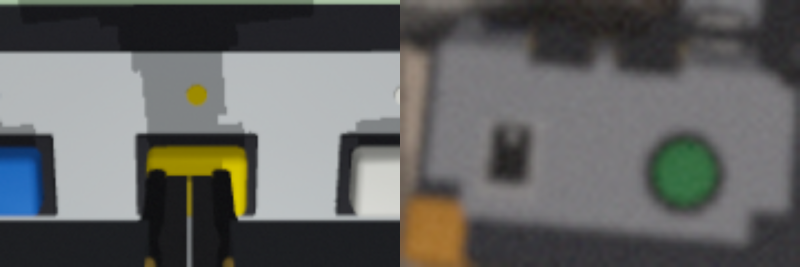

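The fingers are over the yellow key, between crop (150,175) and (235,175). The top view of the power rocker is ambiguous, so I'll check its tilt from depth.

Run:
```python
from h import *
from rig import arm
for n in("top","scene"):
  for lab in("before","after"):
    if lab=="before": C=dict(np.load(n+"0.npz")); zz=[C["z_map"]]
    else:
        cs=[arm.read_camera(n) for _ in range(4)]; C=cs[0]; zz=[c["z_map"] for c in cs]
    Rm,e=cam(C); c5,s5=np.cos(np.radians(-5)),np.sin(np.radians(-5))
    for off in(-10,-5,0,5,10,25):
        p=np.array([478.5+off*c5,34.5+off*s5,95]); q=Rm.T@(p-e); u,v=C["fx"]*q[0]/q[2]+C["cx"],C["fy"]*q[1]/q[2]+C["cy"]; u,v=int(round(u)),int(round(v))
        z=np.mean([m[v-1:v+2,u-1:u+2].mean() for m in zz]); w=Rm@(z*np.array([(u-C["cx"])/C["fx"],(v-C["cy"])/C["fy"],1]))+e
        print(n,lab,off,w.round(1),int(C["img"][v,u].mean()))
```

```text
top before -10 [468.8  35.6  94.1] 50
top before -5 [473.9  35.7  94. ] 41
top before 0 [479.1  35.8  93.7] 46
top before 5 [484.1  33.2  95.6] 77
top before 10 [489.   33.2  97.7] 94
top before 25 [502.9  33.7  91.3] 115
top after -10 [468.7  35.6  95. ] 63
top after -5 [470.5  34.2 125.3] 37
top after 0 [479.   35.8  94.8] 35
top after 5 [484.4  33.3  93.5] 57
top after 10 [489.5  33.4  94.2] 93
top after 25 [502.8  33.7  91.9] 122
scene before -10 [466.8  35.9  91.9] 60
scene before -5 [472.4  35.1  92.9] 7
scene before 0 [477.   35.   92.7] 9
scene before 5 [483.   33.9  94.2] 49
scene before 10 [489.9  32.1  96.8] 68
scene before 25 [498.7  35.2  90.7] 83
scene after -10 [568.5 -35.7 209. ] 54
scene after -5 [569.1 -33.5 205.1] 39
scene after 0 [571.7 -32.7 203.4] 18
scene after 5 [575.4 -32.7 203.1] 14
scene after 10 [579.4 -32.9 203.1] 15
scene after 25 [582.7 -27.  192.7] 12
```

The on-end dropped from 97.7 to 94.2, so power is on. Pressing yellow.

Call:
{"fn": "move_arm", "kwargs": {
  "targets": [
    [[0.001,0.001,0.004,0,0,0,0],[0.001,0.001,0.007,0,0,0,0],[0.001,0.001,0.009,0,0,0,0],[0.001,0.001,0.0105,0,0,0,0],[0.001,0.001,0.012,0,0,0,0],[0.001,0.001,0.012,0,0,0,0]]
  ]
}}

```text
t: 10.25
tool_pos: [545.9, -18.0, 71.2]
ee_rot: [180.0, 0.0, -5.0]
wrist_force: [-1.4, -0.4, 1.5]
opening: 0.007
grasp_force: 1.1
```

Call:
{"fn": "move_arm", "kwargs": {
  "targets": [
    [[0,0,0.001,0,0,0,0],[0,0,0.002,0,0,0,0],[0,0,0.003,0,0,0,0],[0,0,0.003,0,0,0,0],[0,0,0.003,0,0,0,0]]
  ]
}}

```text
t: 10.75
tool_pos: [545.9, -18.0, 68.5]
ee_rot: [180.0, 0.0, -5.0]
wrist_force: [-3.0, 0.1, 3.4]
opening: 0.005
grasp_force: 2.5
```

Call:
{"fn": "move_arm", "kwargs": {
  "targets": [
    [[0,0,0.001,0,0,0,0],[0,0,0.002,0,0,0,0],[0,0,0.002,0,0,0,0],[0,0,0.002,0,0,0,0]]
  ]
}}

```text
t: 11.15
tool_pos: [546.0, -18.0, 68.3]
ee_rot: [180.0, -0.0, -5.0]
wrist_force: [-6.4, 0.9, 14.0]
opening: 0.008
grasp_force: 7.2
```

Yellow bottomed. Lift up and go over the adapter's rocker.

Call:
{"fn": "move_arm", "kwargs": {
  "targets": [
    [[0,0,-0.03,0,0,0,0],[0,0,-0.06,0,0,0,0],[-0.003,0.04,-0.063,0,0,0,0],[-0.006,0.085,-0.063,0,0,0,0],[-0.01,0.13,-0.063,0,0,0,0],[-0.0128,0.16,-0.063,0,0,0,0],[-0.0128,0.1688,-0.063,0,0,0,0],[-0.0128,0.1688,-0.063,0,0,0,0]]
  ]
}}

```text
t: 11.95
tool_pos: [518.6, -185.8, 128.8]
ee_rot: [-180.0, -0.0, -5.2]
wrist_force: [0.7, 1.6, -0.3]
opening: 0.006
grasp_force: 0.0
```

Run:
```python
from h import *
from rig import arm
s=say((518.5,-185,110)); c=arm.read_camera("wrist"); P=cam(c,s["tool_pos"],s["ee_rot"]); z=c["z_map"]
print(s["tool_pos"],blobs(c["img"],"red",(250,150,400,300),20))
# white dot inside the red area / depth profile down the rocker
hsv=cv2.cvtColor(c["img"],cv2.COLOR_BGR2HSV)
m=cv2.inRange(hsv,(0,140,80),(8,255,255))|cv2.inRange(hsv,(172,140,80),(180,255,255)); m[:150]=0;m[300:]=0
b=[k for k in blobs(c["img"],"red",(250,150,400,300),20)]
vs,us=np.nonzero(m[:, 250:400]); us+=250
W=[P[0]@(z[v,u]*np.array([(u-c["cx"])/c["fx"],(v-c["cy"])/c["fy"],1]))+P[1] for v,u in zip(vs,us)]
W=np.array(W); print(len(W),W.min(0).round(1),W.max(0).round(1),np.median(W,0).round(1), us.min(),us.max(),vs.min(),vs.max())
cv2.imwrite("pics/w7.png",cv2.resize(c["img"][170:290,230:410],None,fx=4,fy=4))
```

```text
11.95 [ 518.6 -185.8  128.8] [-1.7999e+02 -2.0000e-02 -5.1600e+00] [ 0.7  1.6 -0.3] 0.006 shift [-0.0002 -0.0008  0.0188] turn [-0.0001 -0.0004 -0.0027]
[ 518.62756516 -185.83086517  128.79198842] [([316.2, 217.2], 824), ([316.3, 238.3], 509)]
1341 [ 518.9 -199.   126.6] [ 601.9 -178.5  317. ] [ 531.9 -188.9  130.9] 299 333 205 254
```

View pics/w7.png

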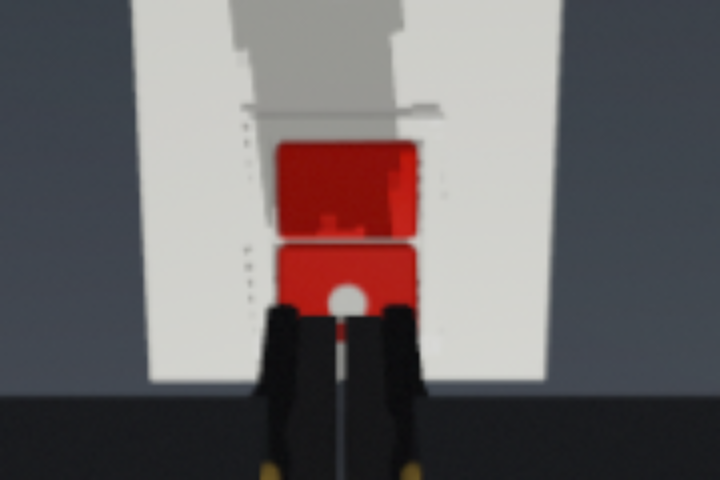

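The fingertips (crop 340,320) are centred over the near half of the red rocker, with the dot at crop (347,302) and the pivot line at row 242. Descending.

Call:
{"fn": "move_arm", "kwargs": {
  "targets": [
    [[0,0,0.006,0,0,0,0],[0,0,0.012,0,0,0,0],[0,0,0.015,0,0,0,0],[0,0,0.017,0,0,0,0],[0,0,0.0185,0,0,0,0],[0,0,0.0185,0,0,0,0]]
  ]
}}

```text
t: 12.6
tool_pos: [518.6, -184.8, 110.5]
ee_rot: [-180.0, 0.0, -5.0]
wrist_force: [0.1, 0.5, -0.5]
opening: 0.006
grasp_force: 0.0
```

Call:
{"fn": "move_arm", "kwargs": {
  "targets": [
    [[0,0,0.0007,0,0,0,0],[0,0,0.0014,0,0,0,0],[0,0,0.002,0,0,0,0],[0,0,0.002,0,0,0,0]]
  ]
}}

```text
t: 13.0
tool_pos: [518.4, -185.0, 109.1]
ee_rot: [180.0, -0.0, -5.0]
wrist_force: [-2.0, 1.5, 2.7]
opening: 0.003
grasp_force: 1.6
```

Call:
{"fn": "move_arm", "kwargs": {
  "targets": [
    [[0,0,0.0007,0,0,0,0],[0,0,0.0014,0,0,0,0],[0,0,0.002,0,0,0,0],[0,0,0.002,0,0,0,0]]
  ]
}}

```text
t: 13.4
tool_pos: [518.6, -185.0, 106.2]
ee_rot: [-180.0, 0.0, -5.0]
wrist_force: [0.1, 0.1, -0.2]
opening: 0.008
grasp_force: 0.0
```

Snapped. Lift and check the rocker.

Call:
{"fn": "move_arm", "kwargs": {
  "targets": [
    [[0,0,-0.012,0,0,0,0],[-0.015,0,-0.03,0,0,0,0],[-0.03,0,-0.035,0,0,0,0],[-0.03,0,-0.035,0,0,0,0]]
  ]
}}

```text
t: 13.8
tool_pos: [487.6, -182.2, 143.0]
ee_rot: [-180.0, -0.1, -5.0]
wrist_force: [0.1, 0.6, -0.6]
opening: -0.0
grasp_force: 0.0
```

Run:
```python
from h import *
from rig import arm
s=say((472,-51,88)); c=arm.read_camera("wrist"); P=cam(c,s["tool_pos"],s["ee_rot"]); z=c["z_map"]
for off in range(-40,21,5):
    p=np.array([530+off*.996,-184-off*.087,132]); q=P[0].T@(p-P[1]); u,v=int(round(c["fx"]*q[0]/q[2]+c["cx"])),int(round(c["fx"]*q[1]/q[2]+c["cy"]))
    d=np.median(z[v-1:v+2,u-3:u+4]); print(off,u,v,(P[0]@(d*np.array([(u-c["cx"])/c["fx"],(v-c["cy"])/c["fy"],1]))+P[1]).round(1),c["img"][v,u])
```

```text
13.8 [ 487.6 -182.2  143. ] [-1.7998e+02 -1.1000e-01 -5.0500e+00] [ 0.1  0.6 -0.6] -0.0 shift [-0.0272 -0.1293  0.055 ] turn [-0.0004 -0.002  -0.0008]
-40 310 234 [ 473.1 -178.4   89.2] [82 75 68]
-35 310 227 [ 478.5 -178.9   89.1] [82 74 66]
-30 310 219 [ 484.8 -179.5   89.5] [81 72 65]
-25 310 211 [ 490.8 -180.1   89.4] [80 72 67]
-20 310 203 [ 508.2 -182.1  126.7] [203 207 207]
-15 310 194 [ 514.7 -182.8  130.1] [  6  14 134]
-10 310 186 [ 519.5 -183.2  130. ] [  7  15 136]
-5 310 177 [ 524.9 -183.7  130.3] [ 11  17 137]
0 310 169 [ 529.7 -184.2  131.2] [  9  14 124]
5 310 160 [ 535.3 -184.7  133.5] [ 10  14 125]
10 309 151 [ 540.4 -184.7  133.9] [ 12  18 134]
15 309 142 [ 544.7 -185.   129.4] [149 153 153]
20 309 133 [ 549.5 -185.4  127.4] [150 153 154]
```

The adapter rocker is on: its near end is at 130 and its far end at 134. Now the green key.

Call:
{"fn": "move_arm", "kwargs": {
  "targets": [
    [[-0.007,-0.035,0,0,0,0,0],[-0.015,-0.075,0,0,0,0,0],[-0.023,-0.115,0,0,0,0,0],[-0.027,-0.13,0.01,0,0,0,0],[-0.027,-0.13,0.03,0,0,0,0],[-0.027,-0.13,0.05,0,0,0,0],[-0.027,-0.13,0.057,0,0,0,0],[-0.027,-0.13,0.057,0,0,0,0]]
  ]
}}

```text
t: 14.65
tool_pos: [472.5, -50.6, 83.5]
ee_rot: [179.9, 0.2, -5.0]
wrist_force: [-0.1, 0.5, 0.4]
opening: 0.007
grasp_force: 0.0
```

Run:
```python
from h import *
from rig import arm
s=say((472,-51,75)); c=arm.read_camera("wrist")
print(blobs(c["img"],"green",(230,150,400,300),20)); cv2.imwrite("pics/w8.png",c["img"])
```

```text
14.65 [472.5 -50.6  83.5] [ 1.7994e+02  1.7000e-01 -5.0300e+00] [-0.1  0.5  0.4] 0.007 shift [-0.0004  0.0004  0.0085] turn [ 0.001   0.0029 -0.0005]
[([320.0, 245.5], 1275)]
```

Call:
{"fn": "move_arm", "kwargs": {
  "targets": [
    [[0,0.001,0.004,0,0,0,0],[0,0.001,0.007,0,0,0,0],[0,0.001,0.009,0,0,0,0],[0,0.001,0.011,0,0,0,0],[0,0.001,0.013,0,0,0,0],[0,0.001,0.013,0,0,0,0]]
  ]
}}

```text
t: 15.3
tool_pos: [473.3, -51.5, 72.0]
ee_rot: [180.0, -0.0, -5.0]
wrist_force: [-2.2, -0.6, 4.0]
opening: 0.003
grasp_force: 2.0
```

Call:
{"fn": "move_arm", "kwargs": {
  "targets": [
    [[0,0,0.001,0,0,0,0],[0,0,0.002,0,0,0,0],[0,0,0.003,0,0,0,0],[0,0,0.0035,0,0,0,0],[0,0,0.0035,0,0,0,0]]
  ]
}}

```text
t: 15.8
tool_pos: [473.3, -51.5, 69.4]
ee_rot: [180.0, -0.0, -5.0]
wrist_force: [-4.2, 1.0, 11.3]
opening: 0.0
grasp_force: 5.9
```

Bottomed at 11 N. Hold for half a second.

Call:
{"fn": "move_arm", "kwargs": {
  "targets": [
    [[0,0,0.0003,0,0,0,0],[0,0,0.0003,0,0,0,0],[0,0,0.0003,0,0,0,0],[0,0,0.0003,0,0,0,0],[0,0,0.0003,0,0,0,0]]
  ]
}}

```text
t: 16.3
tool_pos: [473.3, -51.6, 69.4]
ee_rot: [180.0, -0.0, -5.0]
wrist_force: [-4.5, 0.5, 13.9]
opening: 0.002
grasp_force: 6.8
```

```bash
python3 -c "
from rig import arm
print(arm.close_job())"
```

```text
the job is handed in; nothing more can be done
None
```

The job is handed in at 16.3 s: power rocker and adapter rocker switched on (tilts confirmed by depth), yellow key pressed and released, and the green test key held fully down at about 14 N; the judge's result was not shown.

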